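# Lock the mould slide with the sprung key

## Task

Take the sprung locking key out of its stand and let its pin down into the open pocket at one end of the slot in the mould plate. Drag the key gently along the slot, with the pin pressing on the slot's bottom, until the pin drops into the hidden cross groove; stop there without forcing it, let the key down until its collar sits on the plate, and leave it standing there locked, with the other loose things left where they are.

Things in the scene. Friction and masses are not known exactly. Their poses are not given: they have to be found in the camera images.
- mould: fixed steel mould plate, 130 (x) by 300 (y) by 60 mm high, origin at the centre of its underside; its top is flat. A blind slot runs in the top along its y axis at x = 0, from y = -80 to +80 mm: a pocket 28 mm wide from y = -80 to -52, then a funnel that narrows to 16 mm at y = -38, then 16 mm wide to its end. The slot's bottom is flat, 17 mm below the plate's top
- pocket (a point): point on the slot's bottom in the middle of the open pocket, at y = -66 mm in the plate's frame; axes as the plate's, so the slot leads away from here along +y
- slot_end (a point): point on the plate's top at the far, closed end of the slot, y = +80 mm. Between pocket and this end the slot's bottom has one cross groove, 15 mm long along the slot and 17 mm deeper, its centre anywhere from y = 0 to +55 mm in the plate's frame. It is not measured: two soft black wiper lips hide it, which give way without noticeable force
- key_grip (a point): centre of the key's round upright steel handle, 26 mm in diameter and 56 mm high, at half its height; z runs up along the key. 30 mm below this point is the top of the collar (40 mm in diameter, 8 mm thick), 38 mm below it the collar's underside. The key weighs 0.18 to 0.28 kg and starts upright in its stand, collar resting on top
- pin: sprung steel pin of the key, 10 mm in diameter, on its axis; origin at its lower end. Fully out, this end is 26 mm below the collar's underside. It can be pushed 12 mm into the key, with 1 N at first and 4 N at 12 mm. On the slot's bottom with the collar on the plate it is 9 mm in; in the groove it comes fully out without reaching the bottom. More than 20 N on it spoils it
- stand: grey steel block fixed on the bench, 75 by 75 by 45 mm high, origin at the centre of its underside, with an upright hole 16 mm wide through its centre that holds the key's pin
- bush: loose brass guide bush, a ring 48 mm in diameter and 35 mm high, origin at the centre of its underside; to be left alone
- eyebolt: loose dark steel lifting eye, about 60 mm high and 50 mm wide, origin at the centre of its underside; to be left alone
- spray: loose blue spray can, 64 mm in diameter and 190 mm high, origin at the centre of its underside; to be left alone
Not all that is in view belongs to the job. Of the things like the part that bears key_grip, leave any that is orange; of the rest the larger one is meant.

How it is judged:
By the outcome, as a careful person would: the job done as asked, in the order asked, and still so for the second after the job is handed in, with the robot touching nothing.
It also fails if it takes over 50 s, if anything falls off the work surface, if the arm or the gripper's body presses on something with over 40 N, if the wrist force passes 120 N, or if a joint passes its speed limit or range.

## Robot

A 6-joint arm with a two-finger parallel gripper is mounted at the origin on the work surface. World frame = base frame: x ahead of the robot, y to its left, z up, the work surface at z = 0. Lengths are in mm, angles in rad, forces in N, time in s.
With the tool pointing down it reaches from about 150 to 775 mm from the base axis. Payload 6.1 kg.
Tool frame: the origin (TCP) lies at the very end of the fingers, on their centre line; the grasp point (between the pads) lies 19 mm behind it; z points along the fingers, y is the line along which they close (so a half turn about z gives the same grasp; the last joint's range is limited). The gripper opens to 85 mm and grips with 20 to 120 N. Pads are 22 mm wide; open, the fingers measure 114 mm over their backs; the gripper's body (76 mm by 85 mm) begins 54 mm behind the grasp point. The pads swing forward as they close: fully open they stand 13 mm farther back than shut.
Start: joints at [1.109, 0.126, -0.04, 1.405, 0, 1.571], TCP at [233.91, 469.994, 231.295] pointing down, gripper open.
Joint ranges: [-2.72, 2.72], [-0.95, 1.95], [-1.27, 1.35], [-1.78, 2.02], [-1.46, 1.47], [-3.14, 3.14]. Speed limits (rad/s): [2.39, 2.39, 3.01, 3.14, 3.14, 3.14].

## Interface

Orientations are given as a rotation vector (axis times angle).
In Python, from workcell import * gives the robot as it stands.
- The arm moves only by the shell command python3 -m creep 'ROWS' [OPENING]. ROWS is JSON, a list of rows, each a list of 6 numbers: the shift along the tool's x, y, z in m, then the turn, a rotation vector about the tool's x, y, z in rad. A call has 1 to 5 rows; each row is the pose to reach, as a shift and turn from the pose commanded when the call began, along the tool's axes at that moment; what a row does not reach only later rows make up. A row lasts 1/8 s, in which the tool goes at most 62.5 mm and 10.7 degrees, less where a joint would pass 70% of its speed; a pose out of reach is approached as far as the arm can. A call with a gripper value outside its range is refused whole. OPENING is the finger opening in m, from 0 to 0.0854, set as the call begins (- or left out, the last holds). The fingers move at their own pace and stop on an object; the grip force is fixed at half the most. Time passes only in rows, so rows that repeat a pose let the fingers close. It gives the time, the measured TCP pose, the force, the opening and the grip force at its end, in the units of the state.
- read_state(): the state, without advancing time (a new reading comes with each control period).
- grab_frame(name): name is "scene" or "top" or "wrist"; returns the picture (480x640x3 uint8, red, green, blue); there is no depth.
- calibration(name): a dict with "fx", "fy", "cx", "cy" (pixels), "k1" (the pictures are not rectified: a ray, as slopes to the right and down, at radius r is drawn at 1 + k1 r^2 times it, then the intrinsics apply), "view" (4x4, takes a point from world to camera coordinates); the wrist camera has in their place "tool_from_camera" (4x4, takes a point from camera to tool coordinates, whose origin is the TCP and whose axes are the flange's). Camera axes: x right, y up, looking along -z (the intrinsics and any distortion apply to the point x, -y, -z); pixel columns grow to the right and rows downward; lengths in mm; the calibration is good to about 2 mm. A picture is of the moment at which its call begins: read the wrist's pose just before it. calibration takes no time and is no camera call.
- hand_in(): hands the job in; it is judged then, once.
The state is a dict: "time_s": time; "joints": joint angles; "qvel": joint speeds; "tau": joint torques, N m; "ee_pos": TCP position; "eef_rot": TCP orientation; "force": force on the tool from outside, world axes, zero at the start; "moment": the same for the moment, N m; "opening": finger opening in mm; "grip_force": force on a finger pad.
Only numpy, scipy, OpenCV 4.12 (cv2) and the standard library are available. Lean on these libraries where they do the work, as an engineer would, in place of code of your own. Each camera call takes 0.05 s, during which the arm holds its last target. There are 200 camera calls.

## Working session

There is one attempt and no reset: what is moved stays moved. The work goes in short steps, Python scripts to look and compute and a shell command to move; the robot and the scene stay as the last step left them, time stands still between calls to the robot, and variables do not carry over. Pictures are saved under pics/ and viewed, at most 10 in all, crops included, and the job is handed in when it is done.

```bash
mkdir -p pics; ls; python3 - <<'E'
from workcell import *
import cv2,numpy as np
for n in("scene","top"):
    im=grab_frame(n); cv2.imwrite(f"pics/{n}0.png",im[:,:,::-1])
    c=calibration(n); print(n,c)
print(calibration("wrist")); s=read_state(); print(s)
E
```

```text
pics
scene {'fx': 437.1895366157001, 'fy': 437.1895366157001, 'cx': 318.2816392013211, 'cy': 243.1933521292169, 'k1': 0.009305881855962575, 'view': array([[-3.07846767e-01,  9.51366350e-01,  1.15080969e-02,
         1.22936063e+02],
       [-5.86191431e-01, -1.99181441e-01,  7.85306539e-01,
         2.89679938e+02],
       [ 7.49406415e-01,  2.35008131e-01,  6.19000164e-01,
        -1.56244805e+03],
       [ 0.00000000e+00,  0.00000000e+00,  0.00000000e+00,
         1.00000000e+00]])}
top {'fx': 457.30035658252143, 'fy': 457.30035658252143, 'cx': 318.7853539355401, 'cy': 239.05128848345413, 'k1': 0.03969414400128371, 'view': array([[ 3.25835492e-03, -9.99990881e-01, -2.76068263e-03,
         5.36959574e+01],
       [ 9.91406156e-01,  2.86931408e-03,  1.30788383e-01,
        -5.86823932e+02],
       [-1.30779269e-01, -3.16311272e-03,  9.91406464e-01,
        -9.35409009e+02],
       [ 0.00000000e+00,  0.00000000e+00,  0.00000000e+00,
         1.00000000e+00]])}
{'fx': 407.58454427995855, 'fy': 407.58454427995855, 'cx': 318.64734829327557, 'cy': 241.75640999404536, 'k1': 0.004847048843
[... 332 characters left out ...]
00e+00,
         1.00000000e+00]])}
{'time_s': 0.1, 'joints': array([ 1.10896856e+00,  1.26342544e-01, -4.05005815e-02,  1.40542800e+00,
        1.77491811e-05,  1.57082412e+00]), 'qvel': array([-0.00049562, -0.00135259,  0.00392079, -0.00157285, -0.00123428,
       -0.00160795]), 'tau': array([ 1.82683702e-04, -4.36899126e+01,  3.53609312e+01,  1.35363126e-02,
        7.42469570e-05, -2.44018693e-06]), 'ee_pos': array([233.75969525, 469.66596076, 230.59730751]), 'eef_rot': array([-7.18968792e-01, -3.05785123e+00,  2.24849327e-03]), 'force': array([-0.57705572, -0.75432995, -0.44020401]), 'moment': array([-0.04854931, -0.04644456,  0.02700837]), 'grip_force': 0.0, 'opening': 85.042011511491}
```

View pics/scene0.png

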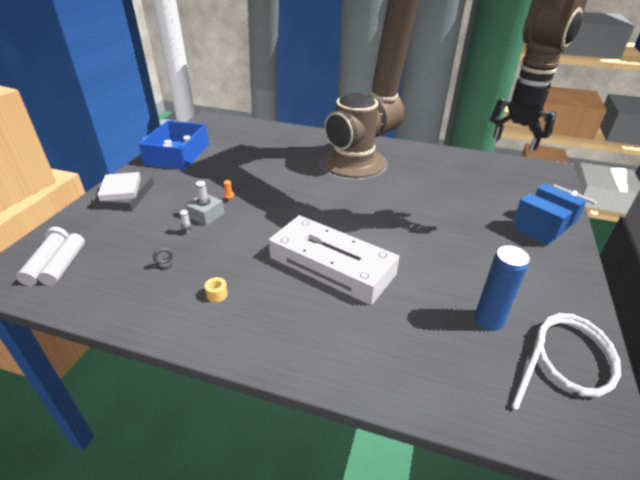

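View pics/top0.png

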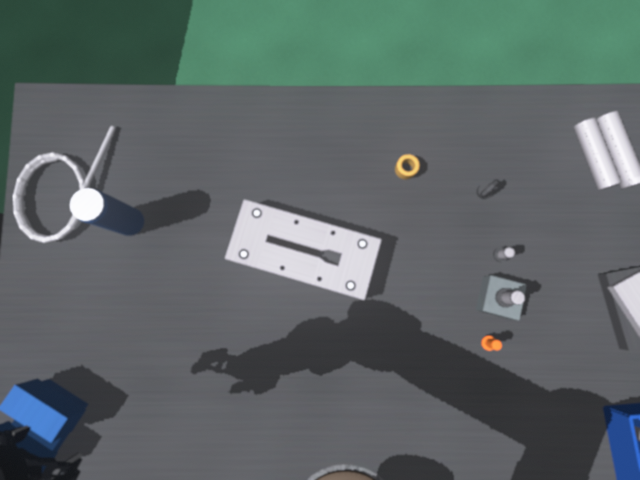

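The scene camera shows the key in its grey stand at about (203,195), with a small grey lookalike at (186,222) and an orange one at (228,190). The mould is at (333,258). In the top view the key is at about (515,297), the mould is centred at (303,250), and the pocket is at the right end of the slot, about (330,257).

```bash
cat > h.py <<'E'
from workcell import *
import cv2,numpy as np
from scipy.spatial.transform import Rotation as R
def cam(n,st=None):
    c=calibration(n)
    if n=="wrist":
        T=np.eye(4);T[:3,:3]=R.from_rotvec(st["eef_rot"]).as_matrix();T[:3,3]=st["ee_pos"]
        M=T@c["tool_from_camera"]
    else: M=np.linalg.inv(c["view"])
    return c,M
def ray(n,uv,st=None):
    c,M=cam(n,st)
    K=np.array([[c["fx"],0,c["cx"]],[0,c["fy"],c["cy"]],[0,0,1]])
    p=cv2.undistortPoints(np.array([[uv]],float),K,np.array([c["k1"],0,0,0.]))[0,0]
    d=M[:3,:3]@np.array([p[0],-p[1],-1]); return M[:3,3],d/np.linalg.norm(d)
def plane(n,uv,z,st=None):
    o,d=ray(n,uv,st); return o+d*(z-o[2])/d[2]
def tri(rays):
    A=sum(np.eye(3)-np.outer(d,d) for o,d in rays); b=sum((np.eye(3)-np.outer(d,d))@o for o,d in rays)
    return np.linalg.solve(A,b)
def proj(n,P,st=None):
    c,M=cam(n,st); q=np.linalg.inv(M)@np.append(P,1); s=np.array([q[0],-q[1]])/-q[2]
    s=s*(1+c["k1"]*(s@s)); return np.array([c["fx"]*s[0]+c["cx"],c["fy"]*s[1]+c["cy"]])
E
python3 - <<'E'
from h import *
t=cv2.imread("pics/top0.png"); s=cv2.imread("pics/scene0.png")
# mould top
g=cv2.cvtColor(t,cv2.COLOR_BGR2GRAY); m=np.zeros_like(g); m[190:310,215:395]=(g[190:310,215:395]>130)*255
cs,h=cv2.findContours(m,cv2.RETR_CCOMP,cv2.CHAIN_APPROX_NONE)
c=max(cs,key=cv2.contourArea); box=cv2.boxPoints(cv2.minAreaRect(c)); W=[plane("top",p,60) for p in box]
print(box,np.round(W,1)); print([np.linalg.norm(W[i]-W[(i+1)%4]).round(1) for i in range(4)],np.mean(W,0))
for i,k in enumerate(cs):
    if h[0,i,3]>=0 and cv2.contourArea(k)>100:
        d=plane("top",cv2.minAreaRect(k)[0],60);k=k[:,0];a=k[k[:,0].argmin()];b=k[k[:,0].argmax()];print("slot",a,b,plane("top",a,60),plane("top",b,60))
# mould scene corners at z=60
gs=cv2.cvtColor(s,cv2.COLOR_BGR2GRAY)
print("scene proj of top-cam corners",[proj("scene",w).round(1) for w in W])
cv2.imwrite("pics/crop1.png",np.hstack([cv2.resize(t[235:360,470:545],None,fx=4.8,fy=4.8,interpolation=3),cv2.resize(s[165:240,165:240],None,fx=5.8,fy=8,interpolation=3)]))
E
```

```text
[[223.10959 259.0322 ]
 [241.20303 197.41676]
 [382.20322 238.82156]
 [364.10977 300.437  ]] [[541.6 253.2  60. ]
 [671.8 219.1  60. ]
 [584.7 -76.5  60. ]
 [457.6 -37.6  60. ]]
[np.float64(134.6), np.float64(308.2), np.float64(133.0), np.float64(302.7)] [563.90942117  89.54347809  60.        ]
slot [266 241] [340 254] [579.42629699 165.27521963  60.        ] [552.70072119  11.34697544  60.        ]
scene proj of top-cam corners [array([399.9, 256. ]), array([374.7, 288.6]), array([267.2, 239.5]), array([298.8, 215.3])]
```

View pics/crop1.png

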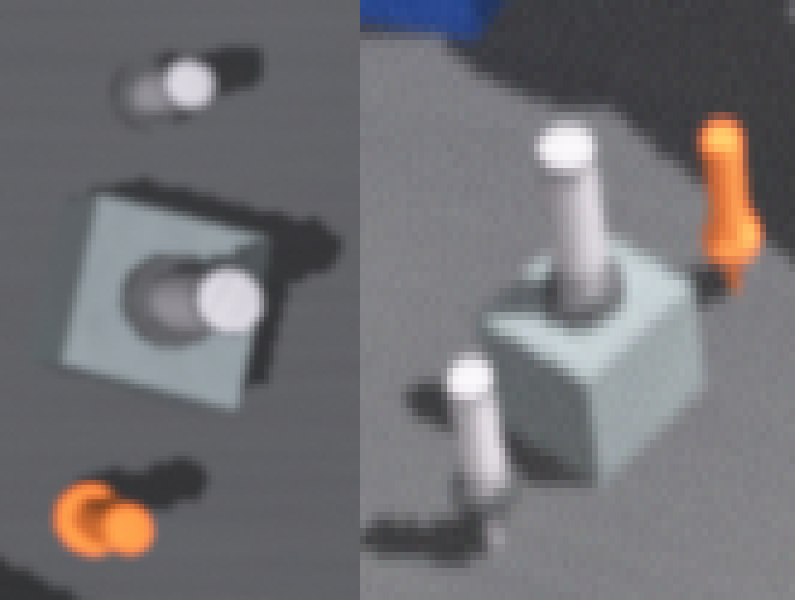

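In the crop, the key's cap is at top-view (518.1,297.7) and scene-view (200.5,183.5). The key seated in the stand is the larger of the two grey ones.

```bash
python3 - <<'E'
from h import *
P=tri([ray("top",(518.1,297.7)),ray("scene",(200.5,183.5))]);print("cap",P, proj("top",P),proj("scene",P), plane("top",(518.1,297.7),111))
# mould top corner height check: right corners by subimage in scene
s=cv2.imread("pics/scene0.png");g=cv2.cvtColor(s,cv2.COLOR_BGR2GRAY)
m=np.zeros_like(g);m[205:310,255:410]=(g[205:310,255:410]>185)*255
c=max(cv2.findContours(m,0,1)[0],key=cv2.contourArea);print(cv2.approxPolyDP(c,6,True)[:,0].tolist())
st=read_state();Rm=R.from_rotvec(st["eef_rot"]).as_matrix();print(Rm.round(3))
d=Rm.T@(np.array([P[0],P[1],200])-st["ee_pos"]);print("tool shift",d)
E
```

```text
cap [ 464.26862913 -328.05065069  107.69546296] [517.51209347 297.89787916] [200.1015357  183.38069067] [ 464.63507921 -327.78134796  111.        ]
[[269, 238], [371, 285], [372, 303], [396, 273], [398, 255], [301, 216]]
[[-0.895  0.446 -0.001]
 [ 0.446  0.895 -0.001]
 [ 0.    -0.001 -1.   ]]
tool shift [-561.82893894 -611.37471265   31.48904757]
```

```bash
python3 -m creep '[[-0.04,-0.0435,0.001,0,0,0],[-0.08,-0.087,0.002,0,0,0],[-0.12,-0.1305,0.003,0,0,0],[-0.16,-0.174,0.004,0,0,0],[-0.2,-0.2175,0.005,0,0,0]]'
python3 -m creep '[[-0.04,-0.0435,0.001,0,0,0],[-0.08,-0.087,0.002,0,0,0],[-0.12,-0.1305,0.003,0,0,0],[-0.16,-0.174,0.004,0,0,0],[-0.2,-0.2175,0.005,0,0,0]]'
python3 -m creep '[[-0.04,-0.0435,0.002,0,0,0],[-0.08,-0.087,0.005,0,0,0],[-0.12,-0.1305,0.007,0,0,0],[-0.16,-0.174,0.01,0,0,-0.09],[-0.162,-0.176,0.01,0,0,-0.18]]'
```

```text
time_s: 0.72
ee_pos: [316.0, 184.4, 226.0]
eef_rot: [0.718, 3.058, -0.0]
force: [1.9, 0.3, -0.2]
opening: 84.9
grip_force: 0.0
time_s: 1.35
ee_pos: [398.2, -99.7, 221.2]
eef_rot: [0.72, 3.058, 0.0]
force: [1.5, -0.1, -0.2]
opening: 85.9
grip_force: 0.0
time_s: 1.98
ee_pos: [464.9, -330.7, 209.0]
eef_rot: [-0.442, -3.108, -0.001]
force: [-0.2, 0.3, -0.2]
opening: 85.5
grip_force: 0.0
```

```bash
cat > wl.py <<'E'
from h import *
import sys
def look(name):
    st=read_state(); im=grab_frame("wrist")[:,:,::-1].copy(); cv2.imwrite(f"pics/{name}.png",im)
    import pickle; pickle.dump(st,open(f"pics/{name}.pkl","wb")); return st,im
if __name__=="__main__":
    st,im=look(sys.argv[1]); print(st["time_s"],st["ee_pos"],st["eef_rot"],st["joints"].round(2))
E
python3 wl.py w1
```

```text
1.975 [ 464.90785872 -330.70760989  208.97813829] [-4.42112475e-01 -3.10779156e+00 -1.29181957e-03] [-0.62  0.22  0.02  1.38 -0.   -0.34]
```

View pics/w1.png

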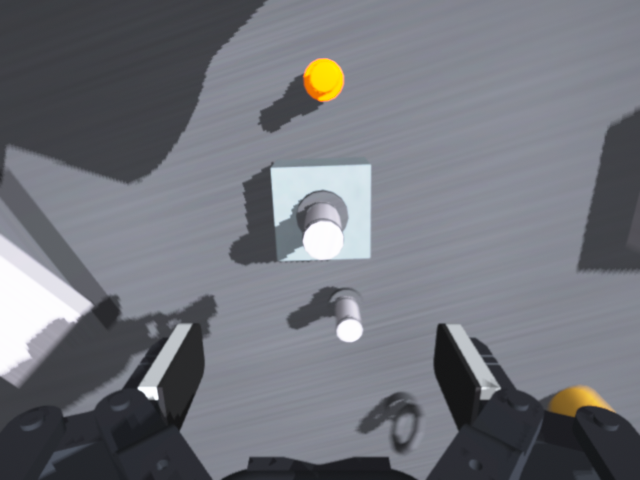

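The wrist view shows the key's cap centred at about (323,240), the stand behind it, the small key at (349,330) and the orange one at (323,80).

```bash
python3 - <<'E'
from h import *
import pickle
st=pickle.load(open("pics/w1.pkl","rb")); im=cv2.imread("pics/w1.png"); g=cv2.cvtColor(im,cv2.COLOR_BGR2GRAY)
m=np.zeros_like(g); m[210:265,295:350]=(g[210:265,295:350]>235)*255
c=max(cv2.findContours(m,0,1)[0],key=cv2.contourArea); uv,r=cv2.minEnclosingCircle(c); print(uv,r)
P=tri([ray("wrist",uv,st),ray("top",(518.1,297.7)),ray("scene",(200.5,183.5))]);print(P)
Q=plane("wrist",uv,110,st);print(Q)
# small key
print("small",plane("wrist",(349,330),60,st))
# stand corners at z45
sc=np.mean([plane("wrist",p,45,st) for p in[(272,166),(370,164),(370,258),(277,262)]],0);print("stand",sc)
Rm=R.from_rotvec(st["eef_rot"]).as_matrix();print("shift", Rm.T@(np.array([Q[0],Q[1],83-19])-st["ee_pos"]))
E
```

```text
(322.9499206542969, 240.5462188720703) 19.84111213684082
[ 464.3558096  -327.96062653  107.80603422]
[ 463.69131743 -327.73003766  110.        ]
small [ 560.67773657 -332.84978409   60.        ]
stand [ 464.45860553 -327.81292832   45.        ]
shift [  1.62141939   2.45331681 144.98399473]
```

```bash
python3 -m creep '[[0.0015,0.0025,0.04,0,0,0],[0.0015,0.0025,0.09,0,0,0],[0.0015,0.0025,0.125,0,0,0],[0.0015,0.0025,0.142,0,0,0],[0.0015,0.0025,0.142,0,0,0]]'
python3 -m creep '[[0,0,0,0,0,0],[0,0,0,0,0,0],[0,0,0,0,0,0],[0,0,0,0,0,0],[0,0,0,0,0,0]]' 0.015
python3 -m creep '[[0,0,0,0,0,0],[0,0,0,0,0,0]]' ; python3 wl.py w2
```

```text
time_s: 2.65
ee_pos: [463.6, -323.9, 68.7]
eef_rot: [-0.441, -3.109, -0.001]
force: [0.8, -0.5, 0.6]
opening: 85.3
grip_force: 0.0
time_s: 3.28
ee_pos: [464.5, -325.2, 70.4]
eef_rot: [0.441, 3.109, -0.002]
force: [-1.0, -1.6, 6.7]
opening: 24.9
grip_force: 58.6
time_s: 3.52
ee_pos: [464.5, -325.3, 70.4]
eef_rot: [0.441, 3.109, -0.002]
force: [-0.9, -0.9, 5.3]
opening: 25.0
grip_force: 58.6
3.525 [ 464.54884865 -325.26550193   70.38803513] [ 4.41387523e-01  3.10874329e+00 -2.07733226e-03] [-0.61  0.25 -0.25  1.07 -0.   -0.33]
```

```bash
python3 -m creep '[[0,0,-0.01,0,0,0],[0,0,-0.03,0,0,0],[0,0,-0.06,0,0,0],[0,0,-0.085,0,0,0],[0,0,-0.085,0,0,0]]'
python3 -m creep '[[0,0.03,0,0,0,0],[-0.005,0.075,0,0,0,0],[-0.01,0.13,0,0,0,0],[-0.015,0.185,0,0,0,0],[-0.02,0.24,0,0,0,0]]'
python3 -m creep '[[-0.005,0.055,0,0,0,0],[-0.01,0.11,0,0,0,0],[-0.015,0.155,0,0,0,0],[-0.019,0.186,0,0,0,0],[-0.019,0.186,0,0,0,0]]'; python3 wl.py w3
```

```text
time_s: 4.2
ee_pos: [464.9, -325.0, 156.2]
eef_rot: [0.441, 3.107, -0.002]
force: [0.3, -0.1, -2.5]
opening: 24.8
grip_force: 59.6
time_s: 4.82
ee_pos: [549.6, -97.7, 152.6]
eef_rot: [-0.441, -3.108, -0.001]
force: [-0.1, -0.2, -2.0]
opening: 24.4
grip_force: 59.5
time_s: 5.45
ee_pos: [619.7, 75.9, 152.0]
eef_rot: [-0.436, -3.108, 0.0]
force: [0.4, -0.3, -1.9]
opening: 24.5
grip_force: 59.6
5.45 [619.70064235  75.94224974 152.01794497] [-4.35720222e-01 -3.10828114e+00  4.32957201e-04] [0.12 0.33 0.04 1.29 0.   0.4 ]
```

View pics/w3.png

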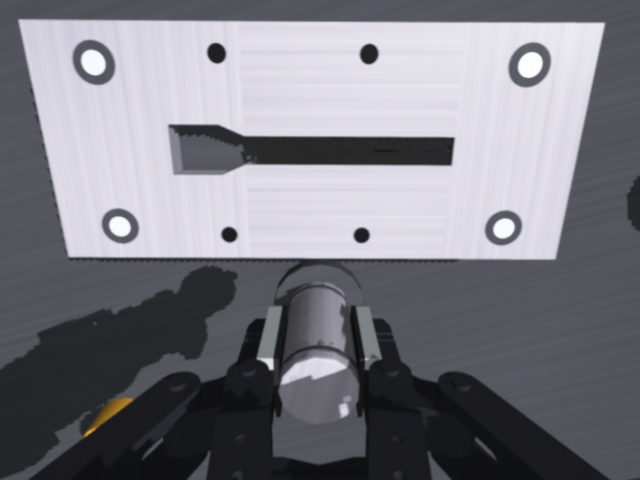

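The wrist view shows the plate with corners at (20,20), (604,23), (555,260) and (69,257). The pocket is at about (172–220,150), the slot runs right to its end at (454,151), and the key is held straight in the gripper at about (319,350).

```bash
python3 - <<'E'
from h import *
import pickle
st=pickle.load(open("pics/w3.pkl","rb")); im=cv2.imread("pics/w3.png"); g=cv2.cvtColor(im,cv2.COLOR_BGR2GRAY)
m=(g>135).astype(np.uint8)*255; m[265:]=0
cs,h=cv2.findContours(m,cv2.RETR_CCOMP,cv2.CHAIN_APPROX_NONE)
i=max(range(len(cs)),key=lambda i:cv2.contourArea(cs[i]))
q=cv2.approxPolyDP(cs[i],10,True)[:,0];print("corners",q.tolist())
W=np.array([plane("wrist",p,60,st) for p in q]);print(W.round(1),[np.linalg.norm(W[k]-W[k-1]).round(1) for k in range(len(W))],"centre",W.mean(0))
j=max((k for k in range(len(cs)) if h[0,k,3]==i),key=lambda k:cv2.contourArea(cs[k]))
S=np.array([plane("wrist",p,60,st)[:2] for p in cs[j][:,0]])
hp=np.array(cs[j][:,0]);nar=S[(hp[:,0]>275)&(hp[:,0]<445)]; col=hp[(hp[:,0]>275)&(hp[:,0]<445)]
up=nar[col[:,1]<150];lo=nar[col[:,1]>=150]
fit=lambda a:cv2.fitLine(a.astype(np.float32),cv2.DIST_HUBER,0,.01,.01).ravel()
f1,f2=fit(up),fit(lo)
d=f1[:2]+f2[:2]*np.sign(f1[:2]@f2[:2]); d/=np.linalg.norm(d); d*=np.sign(d[1]); n=np.array([d[1],-d[0]])
print("dir deg",np.degrees(np.arctan2(d[1],d[0])),"edges n",f1[2:]@n,f2[2:]@n); nc=(f1[2:]@n+f2[2:]@n)/2
t=S@d; print("ends",t.min(),t.max(),t.max()-t.min()); cen=(t.max()-80)*d+nc*n; print("centre from slot",cen,"pocket",cen-66*d)
Rm=R.from_rotvec(st["eef_rot"]).as_matrix(); print("tool y deg",np.degrees(np.arctan2(Rm[1,1],Rm[0,1])))
pk=cen-66*d
print("shift to pocket", Rm.T@(np.array([*pk,st["ee_pos"][2]])-st["ee_pos"]),"slot dir in tool",Rm.T@np.array([*d,0]))
print("key axis expected px at z192",proj("wrist",np.array([*st["ee_pos"][:2],192.6]),st))
E
```

```text
corners [[18, 20], [69, 256], [555, 258], [603, 22]]
[[458.5 -38.1  60. ]
 [582.7 -73.7  60. ]
 [666.4 213.9  60. ]
 [541.8 249.4  60. ]] [np.float64(299.3), np.float64(129.3), np.float64(299.6), np.float64(129.6)] centre [562.34785954  87.85626794  60.        ]
dir deg 74.0044 edges n 508.58325 524.6823
ends 159.79804615173143 319.757958061053 159.95991190932156
centre from slot [562.69883789  88.11003876] pocket [544.51164307  24.66536713]
tool y deg 74.04055561750555
shift to pocket [ 58.19165253 -69.97421151   0.21355164] slot dir in tool [-6.29113251e-04  9.99999626e-01 -6.80420855e-04]
key axis expected px at z192 [319.33101622 395.26045866]
```

```bash
python3 -m creep '[[0.02,-0.025,0,0,0,0],[0.045,-0.055,0,0,0,0],[0.058,-0.07,0,0,0,0],[0.058,-0.07,0.012,0,0,0],[0.058,-0.07,0.02,0,0,0]]'
python3 -m creep '[[0,0,0,0,0,0],[0,0,0,0,0,0]]'; python3 wl.py w4
python3 - <<'E'
from h import *
st=read_state();w=cv2.imread("pics/w4.png");s=grab_frame("scene")[:,:,::-1];t=grab_frame("top")[:,:,::-1]
cv2.imwrite("pics/s4.png",s);cv2.imwrite("pics/t4.png",t)
a=cv2.resize(w,(400,300)); u=proj("scene",st["ee_pos"]).astype(int);print(u)
b=cv2.resize(s[u[1]-40:u[1]+35,u[0]-50:u[0]+50],(400,300),interpolation=3)
c=cv2.resize(w[240:480,200:440],(600,300)[:1]*1+(300,),interpolation=3) if 0 else cv2.resize(w[200:440,160:480],(800,300+300-300) if 0 else (800,600))
cv2.imwrite("pics/c4.png",c); cv2.imwrite("pics/c4s.png",cv2.resize(s[u[1]-60:u[1]+60,u[0]-80:u[0]+80],(800,600),interpolation=3))
E
```

```text
time_s: 6.12
ee_pos: [544.6, 22.2, 133.1]
eef_rot: [-0.443, -3.11, 0.0]
force: [-0.4, 0.7, -2.0]
opening: 24.3
grip_force: 59.6
time_s: 6.38
ee_pos: [545.1, 22.9, 134.0]
eef_rot: [-0.441, -3.11, 0.0]
force: [0.3, -0.2, -2.2]
opening: 24.5
grip_force: 59.6
6.375 [545.13282949  22.89759211 133.9935314 ] [-4.40530448e-01 -3.11004684e+00  9.68856911e-05] [ 0.04  0.18 -0.19  1.2   0.    0.32]
[309 214]
```

View pics/c4.png

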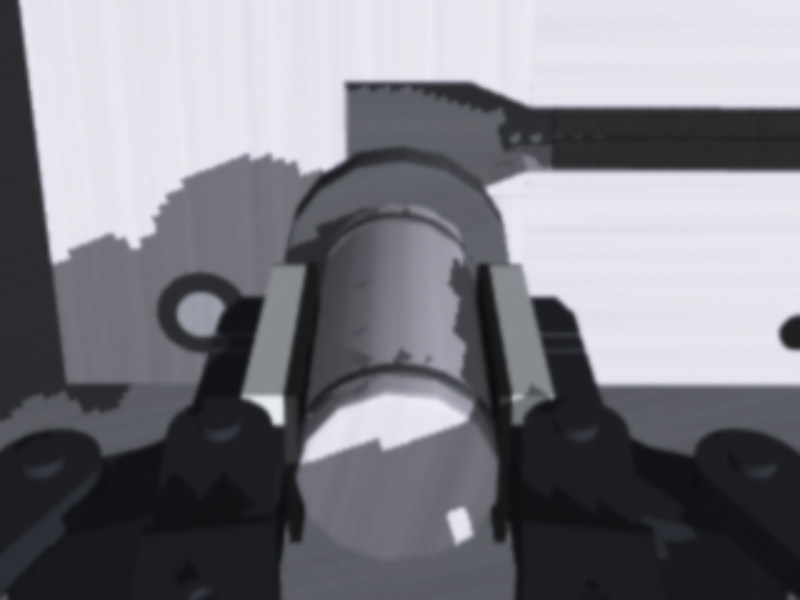

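View pics/c4s.png

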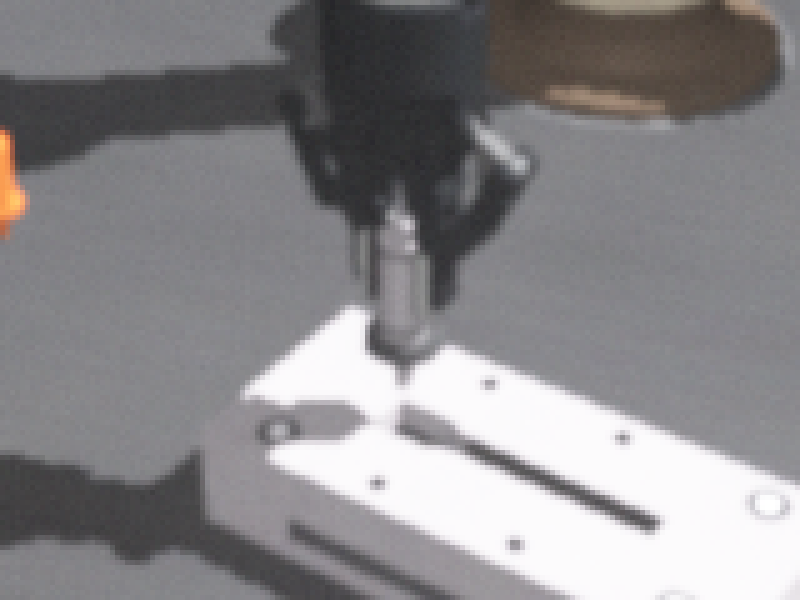

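The wrist crop shows the cap centred at about wrist pixel (319,388), 80 px wide, with the collar just in front of the pocket. The scene crop shows the pin above the pocket's near side. I'll compare with the earlier grasp image to see whether the key slipped.

```bash
python3 - <<'E'
from h import *
import pickle
a=cv2.imread("pics/w2.png")[270:440,240:400];b=cv2.imread("pics/w4.png")[270:440,240:400]
cv2.imwrite("pics/c5.png",cv2.resize(np.hstack([a,b]),(800,425)))
st=pickle.load(open("pics/w4.pkl","rb"))
for h in(30,33,36,41):
  Rm=R.from_rotvec(st["eef_rot"]).as_matrix()
  for r,l in((13,"cap"),): 
    c=st["ee_pos"]+[0,0,h]; print(h,[proj("wrist",c+Rm@np.array(v),st).round(1).tolist() for v in([0,-r,0],[0,r,0],[-r,0,0],[r,0,0])])
for h in(-17,-22,-25): print("collar",h,[proj("wrist",st["ee_pos"]+[0,0,h]+Rm@np.array(v),st).round(1).tolist() for v in([0,-20,0],[0,20,0],[20,0,0])])
E
```

```text
30 [[279.9, 373.5], [358.8, 373.5], [319.3, 405.6], [319.4, 339.3]]
33 [[279.0, 379.4], [359.7, 379.4], [319.4, 412.0], [319.4, 344.6]]
36 [[278.2, 385.6], [360.6, 385.5], [319.4, 418.6], [319.4, 350.2]]
41 [[276.6, 396.5], [362.2, 396.4], [319.4, 430.4], [319.4, 360.1]]
collar -17 [[273.6, 305.5], [364.8, 305.4], [319.2, 263.2]]
collar -22 [[274.7, 300.2], [363.6, 300.1], [319.2, 258.8]]
collar -25 [[275.4, 297.1], [362.9, 297.1], [319.2, 256.3]]
```

View pics/c5.png

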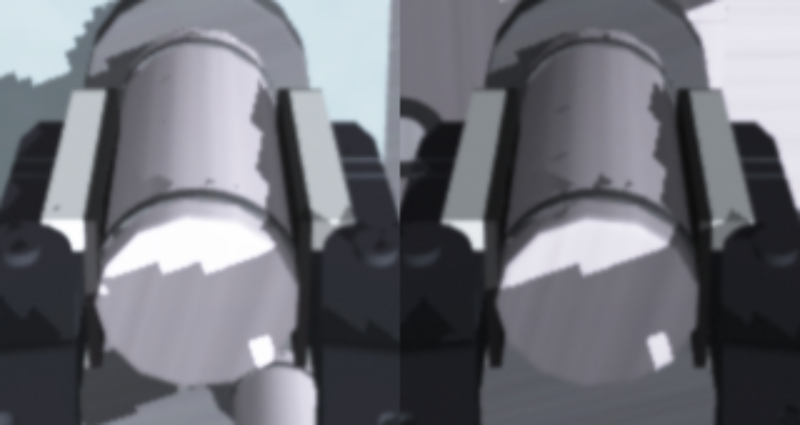

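```bash
python3 -m creep '[[0.001,0.0015,0.01,0,0,0],[0.001,0.0015,0.022,0,0,0],[0.001,0.0015,0.032,0,0,0],[0.001,0.0015,0.036,0,0,0],[0.001,0.0015,0.036,0,0,0]]'
python3 -m creep '[[0,0,0.001,0,0,0],[0,0,0.002,0,0,0],[0,0,0.002,0,0,0]]'
python3 -m creep '[[0,0,0.001,0,0,0],[0,0,0.002,0,0,0],[0,0,0.002,0,0,0]]'
python3 -m creep '[[0,0,0.001,0,0,0],[0,0,0.002,0,0,0],[0,0,0.002,0,0,0]]'
```

```text
time_s: 7.15
ee_pos: [544.0, 24.4, 97.9]
eef_rot: [-0.441, -3.11, 0.0]
force: [1.1, -0.1, -1.8]
opening: 24.8
grip_force: 59.6
time_s: 7.52
ee_pos: [544.3, 24.4, 96.4]
eef_rot: [0.441, 3.11, 0.0]
force: [-0.2, 0.1, -1.7]
opening: 24.6
grip_force: 59.6
time_s: 7.9
ee_pos: [544.3, 24.4, 94.4]
eef_rot: [0.441, 3.11, 0.0]
force: [-1.1, 0.3, -0.9]
opening: 24.7
grip_force: 59.6
time_s: 8.28
ee_pos: [544.3, 24.4, 92.3]
eef_rot: [0.441, 3.11, 0.0]
force: [0.3, -0.2, -0.6]
opening: 24.9
grip_force: 59.6
```

```bash
python3 -m creep '[[0,0,0.001,0,0,0],[0,0,0.002,0,0,0],[0,0,0.003,0,0,0],[0,0,0.0035,0,0,0],[0,0,0.0035,0,0,0]]'
python3 -m creep '[[0,0.003,0,0,0,0],[0,0.006,0,0,0,0],[0,0.008,0,0,0,0],[0,0.01,0,0,0,0]]'
cat > g.py <<'E'
# read-only guard: exit 1 (stop the chain) on loss of pin force or any push
import sys,numpy as np
from h import read_state,R
s=read_state();f=s["force"];F=R.from_rotvec(s["eef_rot"]).as_matrix().T@f
d=np.array([.2756,.9613]);y=s["ee_pos"][:2]@d-np.array([562.7,88.1])@d;x=(s["ee_pos"][:2]-[562.7,88.1])@[.9613,-.2756]
bad=f[2]<-0.9 or f[2]>3 or abs(F[0])>6 or abs(F[1])>6
print(f'{"STOP" if bad else "ok"} t={s["time_s"]:.2f} slot y={y:.1f} x={x:.1f} z={s["ee_pos"][2]:.1f} Ftool={F.round(1)}');sys.exit(bad)
E
python3 g.py
```

```text
time_s: 8.9
ee_pos: [544.3, 24.4, 88.8]
eef_rot: [0.441, 3.11, 0.0]
force: [-0.1, -0.3, 0.5]
opening: 24.7
grip_force: 59.7
time_s: 9.4
ee_pos: [547.1, 34.1, 88.8]
eef_rot: [0.441, 3.11, -0.0]
force: [-0.4, -2.4, 1.1]
opening: 24.5
grip_force: 59.7
ok t=9.40 slot y=-56.2 x=-0.1 z=88.8 Ftool=[-0.3 -2.4 -1.1]False
```

```bash
python3 -m creep '[[0,0.002,0,0,0,0],[0,0.004,0,0,0,0],[0,0.006,0,0,0,0],[0,0.008,0,0,0,0],[0,0.01,0,0,0,0]]' >/dev/null; python3 g.py &&
python3 -m creep '[[0,0.002,0,0,0,0],[0,0.004,0,0,0,0],[0,0.006,0,0,0,0],[0,0.008,0,0,0,0]]' >/dev/null; python3 g.py &&
python3 -m creep '[[0,0.002,0,0,0,0],[0,0.004,0,0,0,0],[0,0.006,0,0,0,0],[0,0.008,0,0,0,0]]' >/dev/null; python3 g.py &&
python3 -m creep '[[0,0.002,0,0,0,0],[0,0.004,0,0,0,0],[0,0.006,0,0,0,0],[0,0.008,0,0,0,0]]' >/dev/null; python3 g.py
```

```text
ok t=10.03 slot y=-46.2 x=-0.1 z=88.8 Ftool=[ 0.7 -1.9  0.1]
ok t=10.03 slot y=-46.2 x=-0.1 z=88.8 Ftool=[ 0.7 -1.9  0.1]
ok t=10.03 slot y=-46.2 x=-0.1 z=88.8 Ftool=[ 0.7 -1.9  0.1]
ok t=10.03 slot y=-46.2 x=-0.1 z=88.8 Ftool=[ 0.7 -1.9  0.1]False
False
False
False
```

```bash
sed -i 's/sys.exit(bad)/sys.exit(int(bad))/' g.py
python3 -m creep '[[0,0.002,0,0,0,0],[0,0.004,0,0,0,0],[0,0.006,0,0,0,0],[0,0.008,0,0,0,0]]' >/dev/null; python3 g.py &&
python3 -m creep '[[0,0.002,0,0,0,0],[0,0.004,0,0,0,0],[0,0.006,0,0,0,0],[0,0.008,0,0,0,0]]' >/dev/null && python3 g.py &&
python3 -m creep '[[0,0.002,0,0,0,0],[0,0.004,0,0,0,0],[0,0.006,0,0,0,0],[0,0.008,0,0,0,0]]' >/dev/null && python3 g.py &&
python3 -m creep '[[0,0.002,0,0,0,0],[0,0.004,0,0,0,0],[0,0.006,0,0,0,0],[0,0.008,0,0,0,0]]' >/dev/null && python3 g.py
```

```text
ok t=10.53 slot y=-38.2 x=-0.1 z=88.8 Ftool=[ 0.8 -1.4 -1.3]
ok t=11.03 slot y=-30.2 x=-0.1 z=88.8 Ftool=[-0.2 -0.8 -0.5]
ok t=11.53 slot y=-22.2 x=-0.1 z=88.8 Ftool=[ 0.4 -1.1 -0.2]
ok t=12.03 slot y=-14.2 x=-0.0 z=88.8 Ftool=[ 0.3 -1.8 -0.5]
```

```bash
python3 -m creep '[[0,0.002,0,0,0,0],[0,0.004,0,0,0,0],[0,0.006,0,0,0,0],[0,0.006,0,0,0,0]]' >/dev/null && python3 g.py &&
python3 -m creep '[[0,0.001,0,0,0,0],[0,0.002,0,0,0,0],[0,0.002,0,0,0,0]]' >/dev/null && python3 g.py &&
python3 -m creep '[[0,0.001,0,0,0,0],[0,0.002,0,0,0,0],[0,0.002,0,0,0,0]]' >/dev/null && python3 g.py &&
python3 -m creep '[[0,0.001,0,0,0,0],[0,0.002,0,0,0,0],[0,0.002,0,0,0,0]]' >/dev/null && python3 g.py &&
python3 -m creep '[[0,0.001,0,0,0,0],[0,0.002,0,0,0,0],[0,0.002,0,0,0,0]]' >/dev/null && python3 g.py &&
python3 -m creep '[[0,0.001,0,0,0,0],[0,0.002,0,0,0,0],[0,0.002,0,0,0,0]]' >/dev/null && python3 g.py &&
python3 -m creep '[[0,0.001,0,0,0,0],[0,0.002,0,0,0,0],[0,0.002,0,0,0,0]]' >/dev/null && python3 g.py &&
python3 -m creep '[[0,0.001,0,0,0,0],[0,0.002,0,0,0,0],[0,0.002,0,0,0,0]]' >/dev/null && python3 g.py &&
python3 -m creep '[[0,0.001,0,0,0,0],[0,0.002,0,0,0,0],[0,0.002,0,0,0,0]]' >/dev/null && python3 g.py &&
python3 -m creep '[[0,0.001,0,0,0,0],[0,0.002,0,0,0,0],[0,0.002,0,0,0,0]]' >/dev/null && python3 g.py
```

```text
ok t=12.53 slot y=-8.0 x=-0.0 z=88.8 Ftool=[ 0.3 -1.2 -0.8]
ok t=12.90 slot y=-6.3 x=-0.0 z=88.8 Ftool=[-0.2 -1.9 -0.8]
ok t=13.28 slot y=-4.2 x=0.0 z=88.8 Ftool=[-0.1 -1.5 -1.4]
ok t=13.65 slot y=-2.2 x=0.0 z=88.8 Ftool=[-0.5 -1.2 -0.9]
ok t=14.03 slot y=-0.2 x=0.0 z=88.8 Ftool=[ 0.2 -1.5 -0.6]
ok t=14.40 slot y=1.8 x=0.0 z=88.8 Ftool=[ 0.4 -0.6 -0.4]
ok t=14.78 slot y=3.8 x=0.0 z=88.8 Ftool=[ 0.8 -1.3 -0.9]
ok t=15.15 slot y=5.8 x=0.0 z=88.8 Ftool=[-0.2 -1.9 -0.4]
ok t=15.53 slot y=7.8 x=0.0 z=88.8 Ftool=[-0.3 -1.4 -0.6]
ok t=15.90 slot y=9.8 x=0.0 z=88.8 Ftool=[-0.8 -0.8  0.1]
```

```bash
python3 -m creep '[[0,0.001,0,0,0,0],[0,0.002,0,0,0,0],[0,0.002,0,0,0,0]]' >/dev/null && python3 g.py &&
python3 -m creep '[[0,0.001,0,0,0,0],[0,0.002,0,0,0,0],[0,0.002,0,0,0,0]]' >/dev/null && python3 g.py &&
python3 -m creep '[[0,0.001,0,0,0,0],[0,0.002,0,0,0,0],[0,0.002,0,0,0,0]]' >/dev/null && python3 g.py &&
python3 -m creep '[[0,0.001,0,0,0,0],[0,0.002,0,0,0,0],[0,0.002,0,0,0,0]]' >/dev/null && python3 g.py &&
python3 -m creep '[[0,0.001,0,0,0,0],[0,0.002,0,0,0,0],[0,0.002,0,0,0,0]]' >/dev/null && python3 g.py &&
python3 -m creep '[[0,0.001,0,0,0,0],[0,0.002,0,0,0,0],[0,0.002,0,0,0,0]]' >/dev/null && python3 g.py &&
python3 -m creep '[[0,0.001,0,0,0,0],[0,0.002,0,0,0,0],[0,0.002,0,0,0,0]]' >/dev/null && python3 g.py &&
python3 -m creep '[[0,0.001,0,0,0,0],[0,0.002,0,0,0,0],[0,0.002,0,0,0,0]]' >/dev/null && python3 g.py &&
python3 -m creep '[[0,0.001,0,0,0,0],[0,0.002,0,0,0,0],[0,0.002,0,0,0,0]]' >/dev/null && python3 g.py &&
python3 -m creep '[[0,0.001,0,0,0,0],[0,0.002,0,0,0,0],[0,0.002,0,0,0,0]]' >/dev/null && python3 g.py &&
python3 -m creep '[[0,0.001,0,0,0,0],[0,0.002,0,0,0,0],[0,0.002,0,0,0,0]]' >/dev/null && python3 g.py &&
python3 -m creep '[[0,0.001,0,0,0,0],[0,0.002,0,0,0,0],[0,0.002,0,0,0,0]]' >/dev/null && python3 g.py
```

```text
ok t=16.27 slot y=11.8 x=0.1 z=88.8 Ftool=[ 0.1 -0.8 -1.2]
ok t=16.65 slot y=13.8 x=0.0 z=88.8 Ftool=[ 0.1 -1.8 -1.3]
ok t=17.02 slot y=15.8 x=0.1 z=88.8 Ftool=[ 0.3 -1.  -0.6]
ok t=17.40 slot y=17.8 x=0.0 z=88.8 Ftool=[-0.6 -0.9 -0.8]
ok t=17.77 slot y=19.8 x=0.1 z=88.8 Ftool=[-0.5 -2.3 -0.2]
ok t=18.15 slot y=21.8 x=0.1 z=88.8 Ftool=[-0.4 -1.6  0.8]
ok t=18.52 slot y=23.8 x=0.0 z=88.8 Ftool=[ 0.5 -1.4 -0.1]
ok t=18.90 slot y=25.8 x=0.1 z=88.8 Ftool=[-0.2 -1.3 -0. ]
ok t=19.27 slot y=27.8 x=0.1 z=88.8 Ftool=[-0.4 -1.7  0. ]
ok t=19.65 slot y=29.8 x=0.1 z=88.8 Ftool=[ 0.3 -1.3 -0.8]
ok t=20.02 slot y=31.8 x=0.1 z=88.8 Ftool=[-0.1 -0.8 -0.5]
ok t=20.40 slot y=33.8 x=0.1 z=88.8 Ftool=[ 0.5 -1.7 -0.9]
```

```bash
python3 -m creep '[[0,0.001,0,0,0,0],[0,0.002,0,0,0,0],[0,0.002,0,0,0,0]]' >/dev/null && python3 g.py &&
python3 -m creep '[[0,0.001,0,0,0,0],[0,0.002,0,0,0,0],[0,0.002,0,0,0,0]]' >/dev/null && python3 g.py &&
python3 -m creep '[[0,0.001,0,0,0,0],[0,0.002,0,0,0,0],[0,0.002,0,0,0,0]]' >/dev/null && python3 g.py &&
python3 -m creep '[[0,0.001,0,0,0,0],[0,0.002,0,0,0,0],[0,0.002,0,0,0,0]]' >/dev/null && python3 g.py &&
python3 -m creep '[[0,0.001,0,0,0,0],[0,0.002,0,0,0,0],[0,0.002,0,0,0,0]]' >/dev/null && python3 g.py &&
python3 -m creep '[[0,0.001,0,0,0,0],[0,0.002,0,0,0,0],[0,0.002,0,0,0,0]]' >/dev/null && python3 g.py &&
python3 -m creep '[[0,0.001,0,0,0,0],[0,0.002,0,0,0,0],[0,0.002,0,0,0,0]]' >/dev/null && python3 g.py &&
python3 -m creep '[[0,0.001,0,0,0,0],[0,0.002,0,0,0,0],[0,0.002,0,0,0,0]]' >/dev/null && python3 g.py &&
python3 -m creep '[[0,0.001,0,0,0,0],[0,0.002,0,0,0,0],[0,0.002,0,0,0,0]]' >/dev/null && python3 g.py &&
python3 -m creep '[[0,0.001,0,0,0,0],[0,0.002,0,0,0,0],[0,0.002,0,0,0,0]]' >/dev/null && python3 g.py
```

```text
ok t=20.77 slot y=35.8 x=0.1 z=88.8 Ftool=[ 0.5 -0.1 -1.1]
ok t=21.15 slot y=37.8 x=0.1 z=88.8 Ftool=[ 0.2 -1.8 -0.3]
ok t=21.52 slot y=39.9 x=0.1 z=88.8 Ftool=[-0.9 -1.2 -0.5]
STOP t=21.90 slot y=42.2 x=0.0 z=88.6 Ftool=[-0.3  1.1  2. ]
```

```bash
python3 -m creep '[[0,0,0,0,0,0]]' >/dev/null; python3 g.py
python3 -m creep '[[0,0.0005,0.0005,0,0,0],[0,0.0005,0.001,0,0,0],[0,0.0005,0.0015,0,0,0],[0,0.0005,0.0015,0,0,0]]'>/dev/null; python3 g.py
python3 -m creep '[[0,0,0.0005,0,0,0],[0,0,0.001,0,0,0],[0,0,0.001,0,0,0]]' >/dev/null; python3 g.py
```

```text
STOP t=22.02 slot y=42.1 x=0.0 z=88.6 Ftool=[0.  2.1 2.6]
STOP t=22.52 slot y=42.2 x=0.2 z=87.3 Ftool=[-0.5  2.2  1. ]
ok t=22.90 slot y=42.2 x=0.2 z=86.3 Ftool=[0.  1.9 0.7]
```

```bash
python3 -m creep '[[0,0.0005,0,0,0,0],[0,0.001,0,0,0,0],[0,0.001,0,0,0,0]]' >/dev/null; python3 g.py
python3 -m creep '[[0,0.0005,0,0,0,0],[0,0.001,0,0,0,0],[0,0.001,0,0,0,0]]' >/dev/null; python3 g.py
```

```text
STOP t=23.27 slot y=42.8 x=-0.1 z=86.0 Ftool=[-0.4  1.7  1.6]
STOP t=23.65 slot y=44.2 x=0.1 z=86.3 Ftool=[0.4 0.9 1.8]
```

```bash
python3 -m creep '[[0,0,0.0005,0,0,0],[0,0,0.0005,0,0,0]]' >/dev/null; python3 g.py
python3 -m creep '[[0,0,0.0005,0,0,0],[0,0,0.0005,0,0,0]]' >/dev/null; python3 g.py
python3 -m creep '[[0,0,0.0005,0,0,0],[0,0,0.0005,0,0,0]]' >/dev/null; python3 g.py
```

```text
STOP t=23.90 slot y=44.1 x=0.1 z=85.8 Ftool=[0.2 0.  1.9]
STOP t=24.15 slot y=44.2 x=0.1 z=85.4 Ftool=[0.4 0.3 1.1]
STOP t=24.40 slot y=44.2 x=0.2 z=85.4 Ftool=[ 2.2 -1.1 -4.4]
```

```bash
python3 -m creep '[[0,0,-0.0005,0,0,0],[0,0,-0.0005,0,0,0]]' | grep force:
python3 -m creep '[[0,0,0,0,0,0],[0,0,0,0,0,0],[0,0,0,0,0,0],[0,0,0,0,0,0],[0,0,0,0,0,0]]' 0.07
python3 -m creep '[[0,0,-0.015,0,0,0],[0,0,-0.04,0,0,0],[0,0,-0.08,0,0,0],[0,0,-0.12,0,0,0],[0,0,-0.12,0,0,0]]'; python3 wl.py w9
python3 - <<'E'
from h import *
s=grab_frame("scene")[:,:,::-1]; cv2.imwrite("pics/c9.png",np.hstack([cv2.resize(cv2.imread("pics/w9.png"),(400,300)),cv2.resize(s[190:310,260:420],(400,300),interpolation=3)]))
E
```

```text
force: [-1.1, -0.2, 3.7]
grip_force: 60.1
time_s: 25.28
ee_pos: [575.0, 130.5, 85.3]
eef_rot: [-0.441, -3.11, -0.0]
force: [-0.7, 0.4, 0.6]
opening: 70.0
grip_force: 0.0
time_s: 25.9
ee_pos: [576.8, 130.9, 210.3]
eef_rot: [0.44, 3.103, 0.004]
force: [1.2, 0.2, -1.2]
opening: 70.1
grip_force: 0.0
25.9 [576.78340766 130.9162755  210.25850665] [0.44022833 3.1034378  0.00423482] [0.22 0.25 0.06 1.38 0.   0.51]
```

View pics/c9.png

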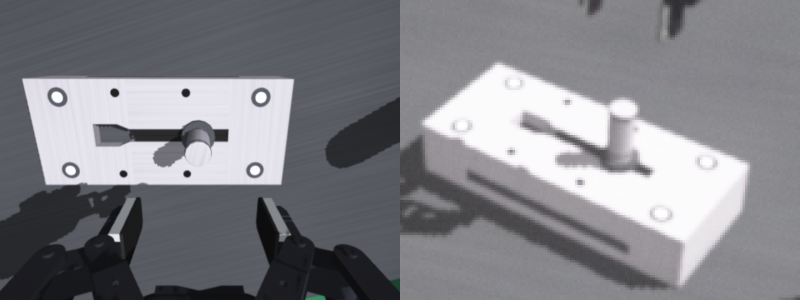

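Both views show the key standing upright on the plate near the slot's far end, cap at about (198,150) in the left half. Its collar is flat on the plate and the gripper is clear.

```bash
python3 -c "from workcell import *; print(hand_in())"
```

```text
the job is handed in; nothing more can be done
None
```

I handed the job in at about 26 s of the 50 s allowed: the key stands upright in the hidden cross groove, about 44 mm along the plate from its centre, with its collar on the plate and the gripper clear; the forces read show the pin fully out, though the hand-in returned no verdict.

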